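# Set up the small culture station

### The job

Set up the small culture station: stand the open glass vessel in the well of the heating block, put the steel lid on top of the vessel, and push the black rubber stopper into the lid's neck; in the grey bottle holder stand the taller bottle in the left cup and the shorter bottle in the right cup beside it, left and right as you see them from the robot. Everything must sit upright and fully home; set the glass vessel and the bottles down without dropping or tipping them over, and leave the beaker, the timer and the vial where they are.

Things in the scene. Friction and masses are not known exactly. Their poses are not given: they have to be found in the camera images.
- vessel: empty open glass vessel, a plain upright cup with a bright steel collar round its rim: 60 mm outside diameter, 54 mm inside, 100 mm tall, about 0.14 kg. Stands upright on the bench at the start. Origin at the centre of its underside, z up its axis. Can be gripped from above across its outside near the rim.
- lid: round steel lid, 0.16 kg, right way up: from below a spigot 45 mm across, 8 mm high (goes inside the vessel's mouth), a disc 70 mm across at 8 to 15 mm, and in the middle an open neck 44 mm across at 15 to 37 mm, to grip. Its mouth, 36 mm wide, narrows to a 31 mm taper for the stopper. Origin: centre of the spigot's underside, z up; seated on the vessel it is 92 mm above the vessel's origin.
- stopper: black tapered rubber stopper, 27 mm across at the bottom, 36 mm at the top, 28 mm tall, 30 g, standing on its narrow end. Origin: centre of its underside, z up. Pushed lightly into the lid's neck it wedges with its upper 13 mm standing out and its origin 22 mm above the lid's origin, so grip it only by its upper 10 mm.
- tall_bottle: the taller and wider of two clear screw-cap bottles (orange cap): body 62 mm across, 115 mm tall over the cap, cap 41 mm across from 97 to 115 mm, 0.19 kg. Upright; origin at the centre of its underside, z up. Can be gripped by the cap from above.
- short_bottle: the shorter and narrower of two clear screw-cap bottles (blue cap): body 56 mm across, 100 mm tall over the cap, cap 36 mm across from 84 to 100 mm, 0.19 kg. Upright; origin at the centre of its underside, z up. Can be gripped by the cap from above.
- heater: heating block, fixed: white housing 120 mm wide (y) with a small sloping panel on the robot's side and a bright aluminium block 100 x 100 mm with one round well. Origin on the well's axis at bench height; x to the back of the unit (away from its panel), y to its left. Well 68 mm across, 36 mm deep: floor 24 mm, mouth 60 mm above the origin.
- bottle_holder: grey bottle holder, fixed: base plate 90 x 196 mm with two equal round cups side by side, 70 mm inside, 79 mm outside, floors 6 mm and rims 38 mm above the origin. Origin at bench height midway between the cups; y to the robot's left along the row: left cup centred at y = +50 mm, right cup at y = -50 mm.
- beaker: bystander: small empty glass beaker, 47 mm across, 56 mm tall, standing; origin at the centre of its underside
- timer: bystander: white digital timer lying flat, 72 x 66 x 19 mm; origin at the centre of its underside
- vial: bystander: clear sample vial with pale filling and an orange cap, 27 mm across, 62 mm tall, standing behind the heating block and the bottle holder; origin at the centre of its underside

How it is judged:
By the outcome, as a careful person would: the job done as asked, in the order asked, and still so for the second after the job is handed in, with the robot touching nothing.
It also fails if it takes over 136 s, if anything falls off the work surface, if the arm or the gripper's body presses on something with over 40 N, if the wrist force passes 120 N, or if a joint passes its speed limit or range.

### The arm

A 7-joint arm with a two-finger parallel gripper is mounted at the origin on a cart in front of the work surface, level with it; the furniture and walls round the work are solid. World frame = base frame: x ahead of the robot, y to its left, z up, the work surface at z = 0. Lengths are in m, angles in rad, forces in N, time in s.
With the tool pointing down it reaches from about 0.425 to 0.925 m from the base axis. Payload 6.8 kg.
Tool frame: the origin (TCP) lies at the very end of the fingers, on their centre line; the grasp point (between the pads) lies 19 mm behind it (r.tcp_to_grasp is the distance from the TCP to the grasp point, in m); z points along the fingers, y is the line along which they close (so a half turn about z gives the same grasp; the last joint's range is limited). The gripper opens to 85 mm and grips with 20 to 120 N. Pads are 22 mm wide; open, the fingers measure 114 mm over their backs; the gripper's body (76 mm by 85 mm) begins 54 mm behind the grasp point. The pads swing forward as they close: fully open they stand 13 mm farther back than shut.
Start: joints at [1.103, 0.477, 0.022, 1.555, -0.011, 1.109, -0.083], TCP at [0.238, -0.632, 0.231] pointing down, gripper open.
Joint ranges: [-2.96, 2.96], [-0.34, 2.1], [-1.41, 1.46], [0.24, 2.44], [-1.37, 4.51], [0.17, 1.92], [-2.96, 2.96]. Speed limits (rad/s): [2.39, 2.39, 3.14, 3.14, 3.14, 3.14, 3.14].

### API

Orientations are given as a rotation vector (axis times angle).
In Python, from bench import r gives the robot as it stands.
- The arm moves only by the tool step_arm, never from a script. Its argument "moves" is a list of rows, each a list of 7 numbers: the shift along the tool's x, y, z in mm, then the turn, a rotation vector about the tool's x, y, z in rad, then the finger opening in mm, from 0 to 85.4. A call has 1 to 8 rows; each row is the pose to reach, as a shift and turn from the pose commanded when the call began, along the tool's axes at that moment; what a row does not reach only later rows make up. A row lasts 1/10 s, in which the tool goes at most 50 mm and 8.59 degrees, less where a joint would pass 70% of its speed; a pose out of reach is approached as far as the arm can. A call with a gripper value outside its range is refused whole. The fingers move at their own pace and stop on an object; "grip_force" is the grip in N (left out, the last holds). Time passes only in rows, so rows that repeat a pose let the fingers close. It gives the time, the measured TCP pose, the force, the opening and the grip force at its end, in the units of the state.
- r.get_obs(): the state, without advancing time (a new reading comes with each control period).
- r.grab_frame(name): name is "side" or "top"; returns a dict with "image" (480x640x3 uint8, red, green, blue), "depth" (480x640 float32, m along the optical axis (not along the pixel's ray), 0 where there is no reading), "mtx" (3x3 intrinsics, pixels), "k1" (the pictures are not rectified: a ray, as slopes to the right and down, at radius r is drawn at 1 + k1 r^2 times it, then the intrinsics apply), "rvec" (rotation vector, rad) and "tvec" (3), from world to camera coordinates, as OpenCV has them. Camera axes: x right, y down, z forward; pixel columns grow to the right and rows downward; lengths in m; the calibration is good to about 2 mm. A picture is of the moment at which its call begins.
- r.hand_in(): hands the job in; it is judged then, once.
The state is a dict: "clock": time; "joints": joint angles; "qvel": joint speeds; "tau": joint torques, N m; "tcp_pos": TCP position; "orientation": TCP orientation; "contact_force": force on the tool from outside, world axes, zero at the start; "moment": the same for the moment, N m; "grip_width": finger opening in m; "gripper_force": force on a finger pad.
Only numpy, scipy, OpenCV 4.12 (cv2) and the standard library are available. Lean on these libraries where they do the work, as an engineer would, in place of code of your own. Each camera call takes 0.05 s, during which the arm holds its last target. There are 200 camera calls.

## Working session

There is one attempt and no reset: what is moved stays moved. The work goes in short steps, Python scripts to look and compute and a tool call to move; the robot and the scene stay as the last step left them, time stands still between calls to the robot, and variables do not carry over. Pictures are saved under pics/ and viewed, at most 14 in all, crops included, and the job is handed in when it is done.

Besides the shell and the picture viewer there is one more tool, called after ">>>" as a command line: name --pt "numbers of a row" for each row, then --argument value for the rest. step_arm: Moves the arm, as the interface text tells. Its arguments: {"type":"object","properties":{"moves":{"type":"array","items":{"type":"array","items":{"type":"number"}}},"grip_force":{"type":"number"}},"required":["moves"]}

```bash
mkdir -p pics; ls; cat > h.py <<'E'
import numpy as np, cv2
from scipy.spatial.transform import Rotation as R
def cam(f):
    return R.from_rotvec(np.ravel(f['rvec'])).as_matrix(), np.ravel(f['tvec'])
def slopes(f,uv):
    K=f['mtx']; uv=np.atleast_2d(np.asarray(uv,float))
    return cv2.undistortPoints(uv.reshape(-1,1,2),K,np.array([float(f['k1']),0,0,0])).reshape(-1,2)
def onplane(f,uv,z):
    M,t=cam(f); s=slopes(f,uv); d=np.c_[s,np.ones(len(s))]@M; c=-M.T@t
    return c+d*((z-c[2])/d[:,2])[:,None]
def cloud(f):
    M,t=cam(f); h,w=f['depth'].shape
    v,u=np.mgrid[:h,:w]; s=slopes(f,np.c_[u.ravel(),v.ravel()])
    z=f['depth'].ravel(); P=(np.c_[s,np.ones(len(s))]*z[:,None]-t)@M
    P[z==0]=np.nan
    return P.reshape(h,w,3)
def save(f,n): cv2.imwrite('pics/'+n+'.png',f['image'][:,:,::-1])
E
python3 - <<'E'
from bench import r
from h import *
import pickle
print(r.get_obs(), r.tcp_to_grasp)
for n in('top','side'):
    f=r.grab_frame(n); save(f,n+'0'); pickle.dump(f,open(n+'0.pkl','wb'))
    M,t=cam(f); print(n,-M.T@t,M[2],f['mtx'],f['k1'],(f['depth']>0).mean())
E
```

```text
pics
{'clock': 0.0, 'joints': array([ 1.10289586,  0.47780753,  0.02231961,  1.55647332, -0.01152343,
        1.10929011, -0.08310234]), 'qvel': array([ 1.44346716e-03,  6.84494683e-04,  2.52177844e-05,  7.90696704e-04,
       -1.01939921e-03, -2.81863611e-04, -1.03658765e-03]), 'tau': array([-5.33515743e-05, -5.96436274e+01,  1.60810098e+00, -2.81193298e+01,
        1.24932468e-02,  9.46217158e-03,  1.65642740e-05]), 'tcp_pos': array([ 0.23744994, -0.63121217,  0.2303111 ]), 'orientation': array([-3.08911519e+00, -5.61848670e-01,  6.85953314e-04]), 'contact_force': array([ 0.6480609,  0.2883986, -0.5913833]), 'moment': array([-0.04290648,  0.05436988,  0.02980845]), 'gripper_force': 0.0, 'grip_width': 0.0853469943800574} 0.0187
top [ 0.41748481 -0.00368422  1.14657039] [ 0.16367375  0.00967477 -0.98646708] [[440.78981209   0.         313.20757224]
 [  0.         440.78981209 240.79597022]
 [  0.           0.           1.        ]] -0.06069290190022503 0.996083984375
side [-0.79032773  0.3792485   0.71869149] [ 0.8708973  -0.2387343  -0.42958564] [[516.94985806   0.         316.34202373]
 [  0.         516.94985806 238.41601306]
 [  0.           0.           1.        ]] 0.024559265749092823 0.9959798177083333
```

View pics/top0.png

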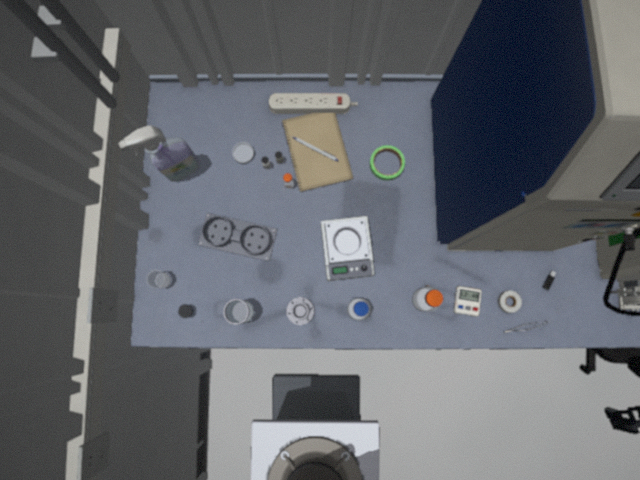

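View pics/side0.png

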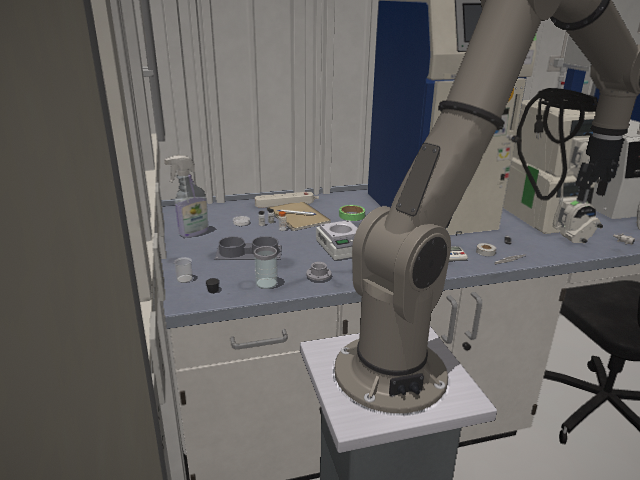

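```bash
python3 - <<'E'
from h import *
import pickle
f=pickle.load(open('top0.pkl','rb')); P=cloud(f); I=f['image']
hsv=cv2.cvtColor(I,cv2.COLOR_RGB2HSV)
def roi(a,b,c,d):
    m=np.zeros(I.shape[:2],bool); m[b:d,a:c]=1; return m
Z=P[:,:,2]
def rep(n,m,z):
    v,u=np.nonzero(m)
    if len(u)<5: print(n,len(u)); return
    (cx,cy),rad=cv2.minEnclosingCircle(np.c_[u,v].astype(np.float32))
    q=onplane(f,[[u.mean(),v.mean()],[cx,cy]],z)
    pts=onplane(f,np.c_[u,v],z)[:,:2].astype(np.float32)
    c,rr=cv2.minEnclosingCircle(pts)
    print(n,len(u),'mean',q[0].round(4),'circ',np.round(c,4),'R',round(rr,4),'depth z med',np.nanmedian(Z[m]).round(4),np.nanpercentile(Z[m],95).round(4),'cloud xy',np.nanmean(P[m],0).round(4))
H,S,V=cv2.split(hsv)
rep('tallcap',roi(405,280,450,320)&(S>150)&(H<20),.115)
rep('shortcap',roi(340,290,380,325)&(S>120)&(H>95)&(H<130),.100)
rep('stopper',roi(170,295,205,325)&(V<70),.028)
rep('vial',roi(275,165,300,190)&(S>150)&(H<20),.062)
m=roi(278,290,325,330)
rep('lid neck',m&(Z>.028),.037); rep('lid disc',m&(Z>.008)&(Z<.03),.015); rep('lid all',m&(Z>.008),.015)
m=roi(215,290,262,330); rep('vessel',m&(Z>.085),.1)
m=roi(195,205,280,265)
rep('holder rimL',m&roi(195,205,237,265)&(Z>.03),.038); rep('holder rimR',m&roi(238,205,280,265)&(Z>.03),.038)
m=roi(310,205,385,285); rep('heater well',roi(328,223,368,260)&(Z<.05),.06); rep('heater top',m&(Z>.053)&(Z<.07),.06)
v,u=np.nonzero(m&(Z>.053)&(Z<.07)); p=onplane(f,np.c_[u,v],.06)[:,:2]
print(cv2.minAreaRect(p.astype(np.float32)))
v,u=np.nonzero(roi(190,200,285,268)&(Z>.004)&(Z<.05)); p=onplane(f,np.c_[u,v],.006)[:,:2]
print(cv2.minAreaRect(p.astype(np.float32)))
c=I[160:350,130:500]; cv2.imwrite('pics/crop0.png',cv2.resize(c[:,:,::-1],None,fx=2.15,fy=2.15,interpolation=cv2.INTER_CUBIC))
E
```

```text
tallcap 204 mean [ 0.4555 -0.2754  0.115 ] circ [ 0.4554 -0.2757] R 0.019 depth z med 0.1145 0.1175 cloud xy [ 0.4556 -0.2756  0.1144]
shortcap 149 mean [ 0.4306 -0.1059  0.1   ] circ [ 0.4306 -0.1059] R 0.0161 depth z med 0.0997 0.1027 cloud xy [ 0.4305 -0.106   0.0998]
stopper 105 mean [0.422  0.3265 0.028 ] circ [0.4222 0.327 ] R 0.0171 depth z med 0.0273 0.0305 cloud xy [0.4221 0.3276 0.0244]
vial 44 mean [0.7622 0.0748 0.062 ] circ [0.7618 0.0739] R 0.0099 depth z med 0.0613 0.0643 cloud xy [0.7624 0.0748 0.0613]
lid neck 144 mean [0.4257 0.0406 0.037 ] circ [0.4256 0.04  ] R 0.022 depth z med 0.0355 0.0395 cloud xy [0.4257 0.0407 0.0354]
lid disc 464 mean [0.4255 0.0396 0.015 ] circ [0.4258 0.0398] R 0.035 depth z med 0.0153 0.0218 cloud xy [0.4256 0.0396 0.0158]
lid all 600 mean [0.4255 0.0399 0.015 ] circ [0.4258 0.0398] R 0.035 depth z med 0.0165 0.0379 cloud xy [0.4255 0.0397 0.0204]
vessel 169 mean [0.4225 0.1885 0.1   ] circ [0.422  0.1876] R 0.0313 depth z med 0.0989 0.103 cloud xy [0.4225 0.1889 0.0979]
holder rimL 177 mean [0.6315 0.259  0.038 ] circ [0.6267 0.2505] R 0.0467 depth z med 0.0363 0.0403 cloud xy [0.632  0.2595 0.036 ]
holder rimR 163 mean [0.6086 0.1621 0.038 ] circ [0.608  0.1614] R 0.042 depth z med 0.0371 0.0411 cloud xy [0.6089 0.1622 0.037 ]
heater well 572 mean [ 0.5983 -0.0782  0.06  ] circ [ 0.5967 -0.079 ] R 0.0663 depth z med 0.0241 0.045 cloud xy [ 0.604  -0.0804  0.0263]
heater top 1170 mean [ 0.5938 -0.0793  0.06  ] circ [ 0.5894 -0.075 ] R 0.0808 depth z med 0.0594 0.0632 cloud xy [ 0.5941 -0.0794  0.059 ]
((0.5882914662361145, -0.07722590863704681), (0.1364232897758484, 0.11371054500341415), 6.844046115875244)
((0.626381516456604, 0.21009530127048492), (0.18011365830898285, 0.2523370385169983), 0.09806849807500839)
```

View pics/crop0.png

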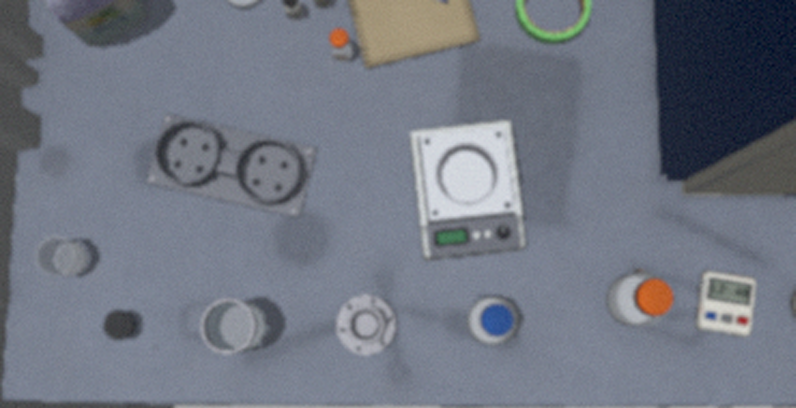

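```bash
cat >> h.py <<'E'
from scipy.optimize import least_squares
def fitc(p,c0,R0=None):
    if R0: g=lambda q:np.hypot(p[:,0]-q[0],p[:,1]-q[1])-R0; q0=c0
    else: g=lambda q:np.hypot(p[:,0]-q[0],p[:,1]-q[1])-q[2]; q0=[*c0,.03]
    s=least_squares(g,q0,loss='soft_l1',f_scale=.002); return s.x.round(4),np.abs(s.fun).mean().round(4)
def where(t,yaw=0):
    "print tool-axis shift (mm) and turn from current pose to world target t pointing down with yaw"
    from bench import r
    o=r.get_obs(); A=R.from_rotvec(o['orientation'])
    T=R.from_euler('z',yaw)*R.from_euler('x',np.pi)
    print('tcp',o['tcp_pos'].round(4),'shift',(A.inv().apply(np.array(t)-o['tcp_pos'])*1e3).round(1),'turn',(A.inv()*T).as_rotvec().round(3),'t',o['clock'])
E
python3 - <<'E'
from h import *
import pickle
f=pickle.load(open('top0.pkl','rb')); P=cloud(f).reshape(-1,3); Z=P[:,2]
for c in((.6315,.259),(.6086,.162)):
    d=np.hypot(P[:,0]-c[0],P[:,1]-c[1]); q=P[(d<.047)&(Z>.032)&(Z<.045)]; print('cup',fitc(q[:,:2],c),fitc(q[:,:2],c,.0372),len(q))
# plate
d=P[(abs(P[:,0]-.62)<.13)&(abs(P[:,1]-.21)<.14)&(Z>.0045)&(Z<.05)]
print(cv2.minAreaRect(d[:,:2].astype(np.float32)),len(d))
q=P[(np.hypot(P[:,0]-.6,P[:,1]+.08)<.045)&(Z>.018)&(Z<.03)]; print('wellfloor mean',q.mean(0),len(q),cv2.minEnclosingCircle(q[:,:2].astype(np.float32)))
q=P[(np.hypot(P[:,0]-.6,P[:,1]+.08)<.08)&(Z>.055)&(Z<.066)]
d=np.hypot(q[:,0]-.6,q[:,1]+.08); print(cv2.minAreaRect(q[:,:2].astype(np.float32)))
# inner boundary of top: by angle
for it in range(3):
    c=q[:,:2].mean(0) if it==0 else np.array(res[0][:2]); a=np.arctan2(*(q[:,:2]-c).T[::-1]); d=np.hypot(*(q[:,:2]-c).T)
    b=((a+np.pi)/(2*np.pi)*36).astype(int); s=[np.nonzero(b==k)[0][d[b==k].argmin()] for k in range(36) if (b==k).any()]
    res=fitc(q[s,:2],c); print('well',res)
where((.40,-.45,.25))
E
```

```text
cup (array([0.6296, 0.2571, 0.0375]), np.float64(0.0011)) (array([0.6297, 0.2572]), np.float64(0.0012)) 157
cup (array([0.6074, 0.1591, 0.0374]), np.float64(0.001)) (array([0.6074, 0.1591]), np.float64(0.001)) 149
((0.6211528182029724, 0.21098628640174866), (0.2770046293735504, 0.2596884071826935), 89.58145141601562) 1813
wellfloor mean [ 0.6030651  -0.07887675  0.02380591] 489 ((0.6021682620048523, -0.07846727967262268), 0.03349079191684723)
((0.5893480181694031, -0.08133861422538757), (0.13270725309848785, 0.11000370234251022), 10.756434440612793)
well (array([ 0.6001, -0.0778,  0.0345]), np.float64(0.0005))
well (array([ 0.6001, -0.0779,  0.0345]), np.float64(0.0006))
well (array([ 0.6002, -0.0778,  0.0345]), np.float64(0.0005))
tcp [ 0.2375 -0.6313  0.2304] shift [ 216.  -112.5  -19.4] turn [-0.002  0.     0.36 ] t 0.1
```

>>> step_arm --pt "45 -22 -4 0 0 0.1 85" --pt "90 -45 -8 0 0 0.2 85" --pt "135 -68 -12 0 0 0.3 85" --pt "175 -92 -16 0 0 0.36 85" --pt "216 -112 -20 0 0 0.36 85" --pt "216 -112 -20 0 0 0.36 85" --grip_force 30

```text
clock: 0.7
tcp_pos: [0.407, -0.4442, 0.2516]
orientation: [-3.139, -0.018, -0.005]
contact_force: [1.3, 0.1, 0.2]
grip_width: 0.085
gripper_force: 0.0
```

```bash
python3 -c "
from h import *
where((.46,-.1,.25)); where((.4225,.188,.25))"
```

```text
tcp [ 0.407  -0.4442  0.2516] shift [  56.9 -343.6    2.8] turn [-0.003 -0.003  0.012] t 0.7
tcp [ 0.407  -0.4442  0.2516] shift [  22.8 -632.     3.5] turn [-0.003 -0.003  0.012] t 0.7
```

>>> step_arm --pt "10 -48 0 0 0 0 85" --pt "20 -96 0 0 0 0 85" --pt "30 -144 0 0 0 0 85" --pt "40 -192 0 0 0 0 85" --pt "50 -240 0 0 0 0 85" --pt "60 -288 0 0 0 0 85" --pt "60 -336 0 0 0 0 85" --pt "60 -384 0 0 0 0 85"

```text
clock: 1.5
tcp_pos: [0.4602, -0.0651, 0.2512]
orientation: [3.142, 0.0, -0.0]
contact_force: [1.1, 0.4, 0.3]
grip_width: 0.0849
gripper_force: 0.0
```

>>> step_arm --pt "0 -45 0 0 0 0 85" --pt "-10 -90 0 0 0 0 85" --pt "-20 -135 0 0 0 0 85" --pt "-30 -180 0 0 0 0 85" --pt "-35 -225 0 0 0 0 85" --pt "-38 -250 0 0 0 0 85" --pt "-38 -250 0 0 0 0 85" --pt "-38 -250 0 0 0 0 85"

```text
clock: 2.3
tcp_pos: [0.4224, 0.1828, 0.251]
orientation: [3.141, 0.001, -0.001]
contact_force: [0.3, -0.0, 0.3]
grip_width: 0.085
gripper_force: 0.0
```

```bash
python3 -c "
from h import *
where((.4225,.188,.066))
from bench import r
print(r.get_obs()['joints'])"
```

```text
tcp [0.4224 0.1828 0.251 ] shift [  0.2  -5.4 185. ] turn [0.001 0.001 0.001] t 2.3
[-0.11075652  0.1316992  -0.46779128  1.9976493   0.06935079  1.02826667
 -2.18093973]
```

>>> step_arm --pt "0 -5 40 0 0 0 85" --pt "0 -5 80 0 0 0 85" --pt "0 -5 120 0 0 0 85" --pt "0 -5 150 0 0 0 85" --pt "0 -5 170 0 0 0 85" --pt "0 -5 185 0 0 0 85" --pt "0 -5 185 0 0 0 85" --pt "0 -5 185 0 0 0 85"

```text
clock: 3.1
tcp_pos: [0.4229, 0.1868, 0.0664]
orientation: [3.141, -0.003, -0.001]
contact_force: [0.3, -0.3, 0.7]
grip_width: 0.085
gripper_force: 0.0
```

>>> step_arm --pt "0 0 0 0 0 0 70" --pt "0 0 0 0 0 0 64" --pt "0 0 0 0 0 0 60" --pt "0 0 0 0 0 0 55" --pt "0 0 0 0 0 0 50" --pt "0 0 0 0 0 0 50" --grip_force 30

```text
clock: 3.7
tcp_pos: [0.4231, 0.1881, 0.0671]
orientation: [3.142, -0.001, 0.002]
contact_force: [-1.3, -1.5, 5.1]
grip_width: 0.0582
gripper_force: 31.6
```

```bash
python3 - <<'E'
from h import *
from bench import r
where((.4225,.188,.066))
f=r.grab_frame('side');save(f,'s1')
cv2.imwrite('pics/s1.png',cv2.resize(f['image'][180:330,160:400,::-1],None,fx=3,fy=3))
E
```

```text
tcp [0.4231 0.1881 0.0671] shift [-0.6  0.1  1.1] turn [ 0.    -0.001 -0.001] t 3.7
```

View pics/s1.png

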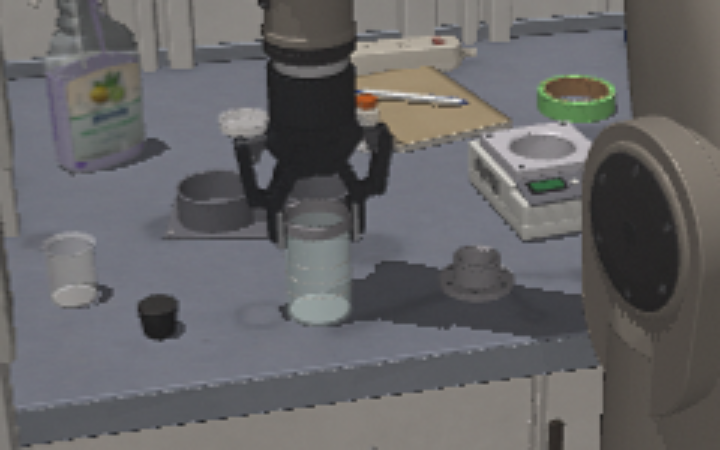

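>>> step_arm --pt "0 0 -10 0 0 0 50" --pt "0 0 -40 0 0 0 50" --pt "0 0 -75 0 0 0 50" --pt "0 0 -105 0 0 0 50" --pt "15 25 -110 0 0 0 50" --pt "35 55 -110 0 0 0 50" --pt "57 85 -110 0 0 0 50" --pt "80 120 -110 0 0 0 50"

```text
clock: 4.55
tcp_pos: [0.5029, 0.0677, 0.1772]
orientation: [-3.141, -0.003, -0.001]
contact_force: [-0.3, 1.0, -2.1]
grip_width: 0.0579
gripper_force: 33.4
```

>>> step_arm --pt "20 30 0 0 0 0 50" --pt "42 63 0 0 0 0 50" --pt "62 93 0 0 0 0 50" --pt "80 120 0 0 0 0 50" --pt "92 138 0 0 0 0 50" --pt "97 146 0 0 0 0 50" --pt "97 146 0 0 0 0 50" --pt "97 146 0 0 0 0 50"

```text
clock: 5.35
tcp_pos: [0.5988, -0.0764, 0.1764]
orientation: [-3.141, -0.002, 0.001]
contact_force: [0.5, 0.9, -2.3]
grip_width: 0.0579
gripper_force: 33.4
```

```bash
cat > v.py <<'E'
from h import *
from bench import r
def ring(f,c,zlo,zhi,rad,R0=None):
    P=cloud(f).reshape(-1,3); q=P[(np.hypot(P[:,0]-c[0],P[:,1]-c[1])<rad)&(P[:,2]>zlo)&(P[:,2]<zhi)]
    return q
E
python3 - <<'E'
from v import *
where((.6,-.078,.091))
f=r.grab_frame('top'); cv2.imwrite('pics/t1.png',cv2.resize(f['image'][180:330,260:440,::-1],None,fx=4,fy=4,interpolation=cv2.INTER_CUBIC))
E
```

```text
tcp [ 0.5988 -0.0764  0.1764] shift [ 1.3  1.7 85.4] turn [-0.001  0.001  0.001] t 5.35
```

View pics/t1.png

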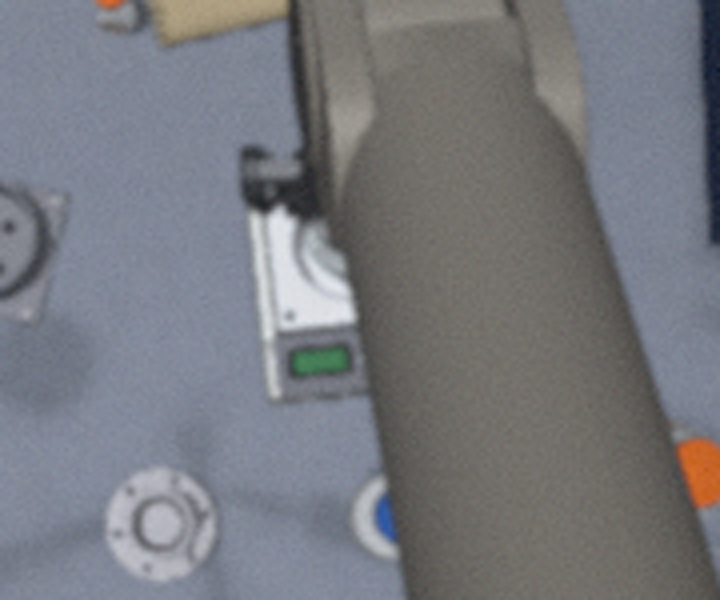

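>>> step_arm --pt "1 1.7 20 0 0 0 50" --pt "1 1.7 40 0 0 0 50" --pt "1 1.7 46 0 0 0 50" --pt "1 1.7 50 0 0 0 50" --pt "1 1.7 55 0 0 0 50" --pt "1 1.7 60 0 0 0 50" --pt "1 1.7 60 0 0 0 50"

```text
clock: 6.1
tcp_pos: [0.6003, -0.0796, 0.1161]
orientation: [-3.142, 0.0, 0.001]
contact_force: [-0.1, 0.6, -1.9]
grip_width: 0.0581
gripper_force: 33.4
```

```bash
python3 - <<'E'
from v import *
where((.6,-.078,.091)); print(r.get_obs()['contact_force'],r.get_obs()['moment'])
E
```

```text
tcp [ 0.6003 -0.0796  0.1161] shift [-0.3 -1.6 25.1] turn [-0.  0. -0.] t 6.1
[-0.12408584  0.55540632 -1.93878566] [-0.01180334 -0.01988076  0.00510619]
```

>>> step_arm --pt "0 -1.5 8 0 0 0 50" --pt "0 -1.5 15 0 0 0 50" --pt "0 -1.5 20 0 0 0 50" --pt "0 -1.5 23 0 0 0 50" --pt "0 -1.5 24 0 0 0 50" --pt "0 -1.5 24.5 0 0 0 50" --pt "0 -1.5 24.5 0 0 0 50"

```text
clock: 6.8
tcp_pos: [0.6006, -0.0782, 0.0919]
orientation: [3.142, -0.0, 0.0]
contact_force: [0.1, -0.1, -2.4]
grip_width: 0.0578
gripper_force: 33.5
```

>>> step_arm --pt "0 0 0.7 0 0 0 50" --pt "0 0 1.4 0 0 0 50" --pt "0 0 1.4 0 0 0 50"

```text
clock: 7.1
tcp_pos: [0.6008, -0.0782, 0.0912]
orientation: [3.141, -0.0, 0.001]
contact_force: [-2.5, 0.9, 5.2]
grip_width: 0.0579
gripper_force: 34.1
```

>>> step_arm --pt "0 0 0.3 0 0 0 59" --pt "0 0 0.3 0 0 0 61" --pt "0 0 0 0 0 0 65" --pt "0 0 0 0 0 0 75" --pt "0 0 0 0 0 0 85" --pt "0 0 0 0 0 0 85" --pt "0 0 -5 0 0 0 85" --pt "0 0 -15 0 0 0 85"

```text
clock: 7.9
tcp_pos: [0.5999, -0.0781, 0.1053]
orientation: [-3.141, 0.0, 0.002]
contact_force: [-0.2, -0.6, 0.4]
grip_width: 0.085
gripper_force: 0.0
```

>>> step_arm --pt "0 0 -40 0 0 0 85" --pt "0 0 -80 0 0 0 85" --pt "-15 -15 -115 0 0 0 85" --pt "-45 -30 -130 0 0 0 85" --pt "-80 -50 -130 0 0 0 85" --pt "-115 -70 -130 0 0 0 85" --pt "-140 -90 -130 0 0 0 85" --pt "-160 -105 -130 0 0 0 85"

```text
clock: 8.7
tcp_pos: [0.439, 0.028, 0.2364]
orientation: [3.141, 0.001, 0.002]
contact_force: [-0.2, 1.4, 0.0]
grip_width: 0.0851
gripper_force: 0.0
```

```bash
python3 - <<'E'
from v import *
where((.4257,.0403,.010)); where((.4257,.0403,.1))
f=r.grab_frame('top'); P=cloud(f).reshape(-1,3)
q=P[(np.hypot(P[:,0]-.6,P[:,1]+.078)<.05)&(P[:,2]>.112)&(P[:,2]<.132)]
print(len(q), fitc(q[:,:2],(.6,-.078)), np.median(q[:,2]))
f=r.grab_frame('side'); P=cloud(f).reshape(-1,3)
q=P[(np.hypot(P[:,0]-.6,P[:,1]+.078)<.06)&(P[:,2]>.112)&(P[:,2]<.14)]
print(len(q), np.percentile(q[:,2],[5,50,95]) if len(q) else '')
cv2.imwrite('pics/s2.png',cv2.resize(f['image'][180:330,200:440,::-1],None,fx=3,fy=3))
E
```

```text
tcp [0.439  0.028  0.2364] shift [-13.5 -12.4 226.4] turn [ 0.    -0.001  0.001] t 8.7
tcp [0.439  0.028  0.2364] shift [-13.4 -12.4 136.4] turn [ 0.    -0.001  0.001] t 8.7
162 (array([ 0.6   , -0.0777,  0.0283]), np.float64(0.0011)) 0.12334456988213151
164 [0.11275903 0.11975307 0.12530919]
```

View pics/s2.png

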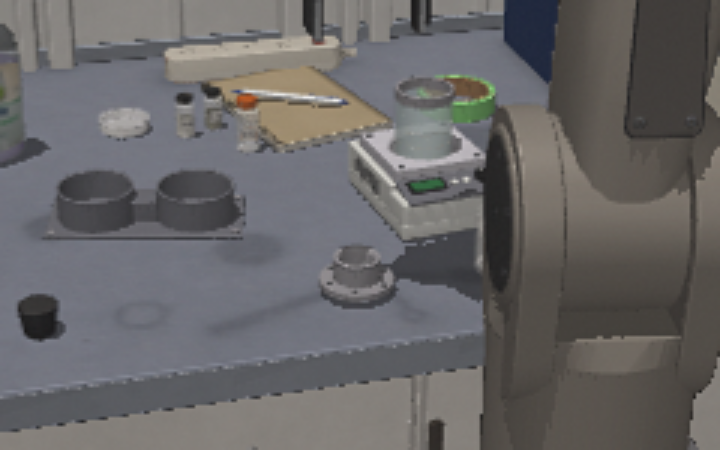

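>>> step_arm --pt "-13 -12 40 0 0 0 55" --pt "-13 -12 85 0 0 0 55" --pt "-13 -12 130 0 0 0 55" --pt "-13 -12 165 0 0 0 55" --pt "-13 -12 190 0 0 0 55" --pt "-13 -12 205 0 0 0 55" --pt "-13 -12 214 0 0 0 55" --pt "-13 -12 214 0 0 0 55"

```text
clock: 9.6
tcp_pos: [0.4278, 0.0386, 0.0209]
orientation: [3.141, -0.001, -0.001]
contact_force: [-0.5, 0.0, 0.5]
grip_width: 0.0549
gripper_force: 0.0
```

>>> step_arm --pt "0 0 2 0 0 0 55" --pt "0 0 4 0 0 0 55" --pt "0 0 4 0 0 0 55"

```text
clock: 9.9
tcp_pos: [0.4281, 0.0389, 0.0179]
orientation: [-3.142, 0.001, -0.002]
contact_force: [-0.1, -0.2, -0.3]
grip_width: 0.0549
gripper_force: 0.0
```

```bash
python3 - <<'E'
from v import *
where((.4257,.0403,.018)); print(r.get_obs()['contact_force'],r.get_obs()['grip_width'])
f=r.grab_frame('side')
cv2.imwrite('pics/s3.png',cv2.resize(f['image'][210:310,260:380,::-1],None,fx=5,fy=5))
E
```

```text
tcp [0.4281 0.0389 0.0179] shift [-2.4 -1.4 -0.1] turn [-0.    -0.001 -0.   ] t 9.9
[-0.12172028 -0.16546101 -0.26456067] 0.054872726387385634
```

View pics/s3.png

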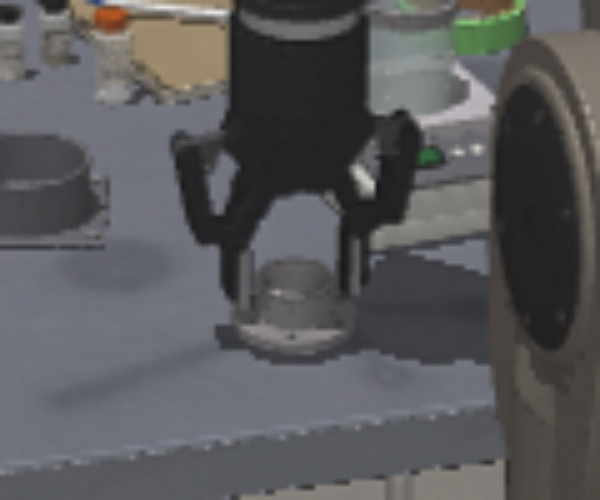

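>>> step_arm --pt "-2.4 -1.4 0 0 0 0 55" --pt "-2.4 -1.4 0 0 0 0 48" --pt "-2.4 -1.4 0 0 0 0 44" --pt "-2.4 -1.4 0 0 0 0 36" --pt "-2.4 -1.4 0 0 0 0 36" --pt "-2.4 -1.4 0 0 0 0 36" --pt "-2.4 -1.4 0 0 0 0 36" --grip_force 40

```text
clock: 10.65
tcp_pos: [0.425, 0.0401, 0.0178]
orientation: [3.141, -0.001, -0.0]
contact_force: [-2.2, -0.2, 9.1]
grip_width: 0.0421
gripper_force: 39.5
```

>>> step_arm --pt "0 0 -10 0 0 0 36" --pt "0 0 -40 0 0 0 36" --pt "0 0 -80 0 0 0 36" --pt "0 0 -120 0 0 0 36" --pt "0 0 -160 0 0 0 36" --pt "0 0 -175 0 0 0 36" --pt "0 0 -175 0 0 0 36"

```text
clock: 11.35
tcp_pos: [0.4266, 0.0405, 0.195]
orientation: [-3.141, 0.001, -0.009]
contact_force: [0.4, -0.7, -2.6]
grip_width: 0.0421
gripper_force: 41.6
```

```bash
python3 - <<'E'
from v import *
where((.6,-.0777,.18))
for n in ('side','top'):
    f=r.grab_frame(n);P=cloud(f).reshape(-1,3); t=r.get_obs()['tcp_pos']
    q=P[(np.hypot(P[:,0]-t[0],P[:,1]-t[1])<.05)&(P[:,2]>t[2]-.03)&(P[:,2]<t[2]+.003)]
    print(n,t,len(q),q.mean(0) if len(q) else '',q.min(0)if len(q) else '',q.max(0)if len(q) else '')
    if n=='side': cv2.imwrite('pics/s4.png',cv2.resize(f['image'][150:270,260:400,::-1],None,fx=4.5,fy=4.5))
E
```

```text
tcp [0.4266 0.0405 0.195 ] shift [173.4 118.2  16. ] turn [-0.    -0.006 -0.   ] t 11.35
side [0.42539233 0.04021468 0.19318421] 166 [0.40626697 0.04465929 0.19101004] [0.38743319 0.00538613 0.17718913] [0.44645401 0.0755641  0.19614674]
top [0.42452274 0.04002441 0.19201   ] 0
```

View pics/s4.png

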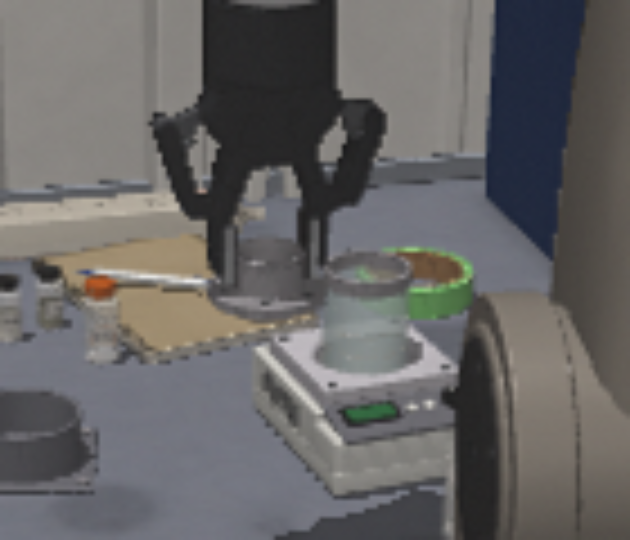

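>>> step_arm --pt "20 14 0 0 0 0 36" --pt "50 34 0 0 0 0 36" --pt "80 55 0 0 0 0 36" --pt "115 78 0 0 0 0 36" --pt "145 98 0 0 0 0 36" --pt "167 113 0 0 0 0 36" --pt "175 118 0 0 0 0 36" --pt "175 118 0 0 0 0 36"

```text
clock: 12.25
tcp_pos: [0.5995, -0.0781, 0.1901]
orientation: [-3.141, 0.002, 0.005]
contact_force: [-1.1, -0.1, -1.3]
grip_width: 0.0423
gripper_force: 41.5
```

```bash
python3 - <<'E'
from v import *
where((.5995,-.078,.134))
E
```

```text
tcp [ 0.5995 -0.0781  0.1901] shift [ 0.2 -0.1 56.1] turn [-0.001  0.003 -0.001] t 12.25
```

>>> step_arm --pt "0 0 20 0 0 0 36" --pt "0 0 38 0 0 0 36" --pt "0 0 44 0 0 0 36" --pt "0 0 47 0 0 0 36" --pt "0 0 50 0 0 0 36" --pt "0 0 52 0 0 0 36" --pt "0 0 54 0 0 0 36" --pt "0 0 54 0 0 0 36"

```text
clock: 13.05
tcp_pos: [0.6001, -0.0778, 0.1386]
orientation: [3.142, -0.0, 0.0]
contact_force: [0.2, -0.9, -2.1]
grip_width: 0.0422
gripper_force: 41.5
```

>>> step_arm --pt "0 0 1 0 0 0 36" --pt "0 0 1.5 0 0 0 36" --pt "0 0 2 0 0 0 36" --pt "0 0 2 0 0 0 36"

```text
clock: 13.45
tcp_pos: [0.6001, -0.0778, 0.1364]
orientation: [-3.142, 0.0, 0.0]
contact_force: [0.1, -0.1, -1.5]
grip_width: 0.0422
gripper_force: 41.5
```

>>> step_arm --pt "0 0 1 0 0 0 36" --pt "0 0 2 0 0 0 36" --pt "0 0 3 0 0 0 36" --pt "0 0 3 0 0 0 36"

```text
clock: 13.85
tcp_pos: [0.6004, -0.0778, 0.134]
orientation: [3.141, -0.0, 0.001]
contact_force: [-1.4, -0.2, 3.6]
grip_width: 0.0424
gripper_force: 42.0
```

Contact at the expected height. Release and check.

>>> step_arm --pt "0 0 0.3 0 0 0 43" --pt "0 0 0.3 0 0 0 46" --pt "0 0 0 0 0 0 52" --pt "0 0 0 0 0 0 58" --pt "0 0 -1 0 0 0 60" --pt "0 0 -10 0 0 0 60" --pt "0 0 -30 0 0 0 60" --pt "0 0 -60 0 0 0 60"

```text
clock: 14.65
tcp_pos: [0.599, -0.0777, 0.1932]
orientation: [-3.141, 0.0, 0.005]
contact_force: [1.0, 0.1, 0.5]
grip_width: 0.0599
gripper_force: 0.0
```

>>> step_arm --pt "-20 -40 -10 0 0 0 60" --pt "-40 -80 -10 0 0 0 60" --pt "-60 -120 -10 0 0 0 60" --pt "-80 -160 -10 0 0 0 60" --pt "-95 -205 -10 0 0 0 60" --pt "-110 -250 -10 0 0 0 60" --pt "-125 -290 -10 0 0 0 60" --pt "-135 -320 -10 0 0 0 60"

```text
clock: 15.45
tcp_pos: [0.4638, 0.2454, 0.2045]
orientation: [-3.14, -0.004, -0.002]
contact_force: [-0.1, -0.4, -0.7]
grip_width: 0.0603
gripper_force: 0.0
```

```bash
python3 - <<'E'
from v import *
where((.4222,.3272,.001)); print(r.get_obs()['joints'].round(2))
f=r.grab_frame('top'); P=cloud(f).reshape(-1,3); 
q=P[np.hypot(P[:,0]-.6,P[:,1]+.078)<.045]
d=q[(q[:,2]>.12)&(q[:,2]<.14)]; n=q[(q[:,2]>.145)&(q[:,2]<.17)]
print(len(d),cv2.minEnclosingCircle(d[:,:2].astype(np.float32)),np.median(d[:,2]),len(n),cv2.minEnclosingCircle(n[:,:2].astype(np.float32)),n.mean(0))
A=np.c_[d[:,:2]-[.6,-.078],np.ones(len(d))]; print('tilt',np.linalg.lstsq(A,d[:,2],rcond=None)[0])
I=f['image']; m=np.zeros(I.shape[:2],bool); m[295:325,170:205]=1; m&=I.max(2)<70; v,u=np.nonzero(m); print('stopper',len(u), onplane(f,[[u.mean(),v.mean()]],.024) if len(u) else '')
E
```

```text
tcp [0.4638 0.2454 0.2045] shift [-41.6 -81.7 203.5] turn [-0.001 -0.001  0.003] t 15.45
[-0.19  0.3  -0.5   1.92  0.17  0.97 -2.34]
509 ((0.601311445236206, -0.07792124152183533), 0.03523063659667969) 0.1316556400122565 165 ((0.6015160083770752, -0.07741065323352814), 0.022212877869606018) [ 0.60148676 -0.07804659  0.15169307]
tilt [ 0.00993289 -0.00694488  0.13188059]
stopper 360 [[0.43192897 0.31339142 0.024     ]]
```

>>> step_arm --pt "-15 -40 30 0 0 0 60" --pt "-30 -70 70 0 0 0 60" --pt "-42 -82 110 0 0 0 60" --pt "-42 -82 145 0 0 0 60" --pt "-42 -82 165 0 0 0 60" --pt "-42 -82 178 0 0 0 60" --pt "-42 -82 183 0 0 0 60" --pt "-42 -82 183 0 0 0 60"

```text
clock: 16.3
tcp_pos: [0.4237, 0.3243, 0.0207]
orientation: [-3.141, 0.001, -0.001]
contact_force: [-0.4, 0.6, -0.7]
grip_width: 0.0596
gripper_force: 0.0
```

```bash
python3 - <<'E'
from v import *
where((.4222,.3272,.018)); print(r.get_obs()['joints'].round(2))
f=r.grab_frame('side')
cv2.imwrite('pics/s5.png',cv2.resize(f['image'][210:310,160:280,::-1],None,fx=5,fy=5))
E
```

```text
tcp [0.4237 0.3243 0.0207] shift [-1.5 -2.9  2.7] turn [-0.    -0.    -0.001] t 16.3
[-0.44  0.58 -0.42  2.02  0.4   0.62 -2.69]
```

View pics/s5.png

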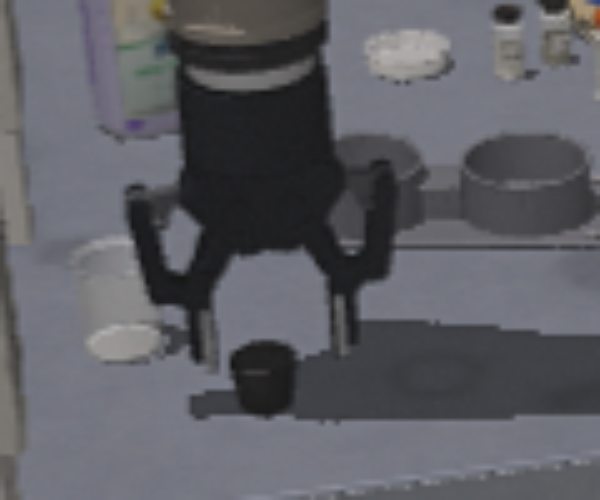

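>>> step_arm --pt "-1.5 -3 2 0 0 0 60" --pt "-1.5 -3 4 0 0 0 50" --pt "-1.5 -3 4 0 0 0 42" --pt "-1.5 -3 4 0 0 0 37" --pt "-1.5 -3 4 0 0 0 30" --pt "-1.5 -3 4 0 0 0 25" --pt "-1.5 -3 4 0 0 0 25" --pt "-1.5 -3 4 0 0 0 25" --grip_force 35

```text
clock: 17.15
tcp_pos: [0.4219, 0.3275, 0.0169]
orientation: [-3.141, 0.0, -0.001]
contact_force: [-2.0, 0.5, 5.8]
grip_width: 0.0325
gripper_force: 34.4
```

>>> step_arm --pt "0 0 -10 0 0 0 25" --pt "0 0 -40 0 0 0 25" --pt "0 0 -80 0 0 0 25" --pt "0 0 -120 0 0 0 25" --pt "0 0 -160 0 0 0 25" --pt "0 0 -180 0 0 0 25" --pt "0 0 -185 0 0 0 25" --pt "0 0 -185 0 0 0 25"

```text
clock: 17.95
tcp_pos: [0.4218, 0.3272, 0.202]
orientation: [-3.141, 0.001, -0.002]
contact_force: [-0.4, -0.9, -0.5]
grip_width: 0.0323
gripper_force: 34.9
```

```bash
python3 - <<'E'
from v import *
where((.6012,-.078,.2)); print(r.get_obs()['joints'].round(2))
f=r.grab_frame('side')
cv2.imwrite('pics/s6.png',cv2.resize(f['image'][110:230,160:300,::-1],None,fx=5,fy=5))
E
```

```text
tcp [0.4218 0.3272 0.202 ] shift [179.5 405.1   2. ] turn [-0.    -0.001 -0.   ] t 17.95
[-0.33  0.33 -0.54  1.9   0.2   0.97 -2.53]
```

View pics/s6.png

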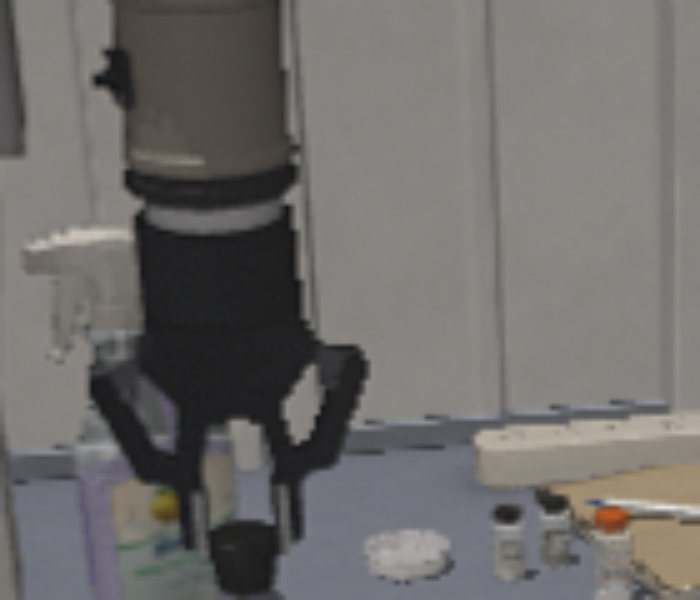

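>>> step_arm --pt "10 25 0 0 0 0 25" --pt "30 65 0 0 0 0 25" --pt "50 108 0 0 0 0 25" --pt "69 152 0 0 0 0 25" --pt "88 197 0 0 0 0 25" --pt "107 242 0 0 0 0 25" --pt "126 285 0 0 0 0 25" --pt "144 325 0 0 0 0 25"

```text
clock: 18.8
tcp_pos: [0.565, -0.0004, 0.1994]
orientation: [3.141, -0.002, -0.005]
contact_force: [1.9, -0.6, -0.5]
grip_width: 0.0322
gripper_force: 34.9
```

>>> step_arm --pt "18 40 0 0 0 0 25" --pt "30 66 0 0 0 0 25" --pt "36 80 0 0 0 0 25" --pt "36 80 0 0 0 0 25" --pt "36 80 10 0 0 0 25" --pt "36 80 20 0 0 0 25" --pt "36 80 20 0 0 0 25"

```text
clock: 19.5
tcp_pos: [0.5998, -0.0757, 0.1792]
orientation: [-3.141, -0.004, 0.006]
contact_force: [-0.2, 0.3, -0.3]
grip_width: 0.0326
gripper_force: 34.9
```

```bash
python3 - <<'E'
from v import *
where((.6012,-.078,.156))
E
```

```text
tcp [ 0.5998 -0.0757  0.1792] shift [ 1.5  2.3 23.2] turn [-0.001  0.004  0.003] t 19.5
```

>>> step_arm --pt "1 1.5 0 0 0 0 25" --pt "1 1.5 6 0 0 0 25" --pt "1 1.5 11 0 0 0 25" --pt "1 1.5 11 0 0 0 25"

```text
clock: 19.9
tcp_pos: [0.602, -0.0792, 0.1696]
orientation: [-3.142, 0.0, 0.002]
contact_force: [-0.6, 0.5, -0.0]
grip_width: 0.0324
gripper_force: 34.9
```

```bash
python3 - <<'E'
from v import *
where((.6012,-.078,.155)); print(r.get_obs()['contact_force'])
E
```

```text
tcp [ 0.602  -0.0792  0.1696] shift [-0.8 -1.2 14.6] turn [-0.     0.001 -0.   ] t 19.9
[-0.6173889   0.51433251 -0.01675962]
```

>>> step_arm --pt "-0.8 -1.2 4 0 0 0 25" --pt "-0.8 -1.2 8 0 0 0 25" --pt "-0.8 -1.2 11 0 0 0 25" --pt "-0.8 -1.2 13 0 0 0 25" --pt "-0.8 -1.2 13.5 0 0 0 25" --pt "-0.8 -1.2 13.5 0 0 0 25"

```text
clock: 20.5
tcp_pos: [0.6017, -0.078, 0.1568]
orientation: [-3.142, 0.0, 0.001]
contact_force: [-1.1, 0.5, -0.2]
grip_width: 0.0327
gripper_force: 34.9
```

>>> step_arm --pt "-0.5 0 1 0 0 0 25" --pt "-0.5 0 2 0 0 0 25" --pt "-0.5 0 2.5 0 0 0 25" --pt "-0.5 0 2.5 0 0 0 25"

```text
clock: 20.9
tcp_pos: [0.6013, -0.078, 0.1544]
orientation: [3.142, -0.0, 0.0]
contact_force: [-0.8, 0.2, 0.0]
grip_width: 0.0327
gripper_force: 34.9
```

>>> step_arm --pt "0 0 0.7 0 0 0 25" --pt "0 0 1.4 0 0 0 25" --pt "0 0 2 0 0 0 25" --pt "0 0 2 0 0 0 25"

```text
clock: 21.3
tcp_pos: [0.6021, -0.078, 0.1534]
orientation: [3.141, -0.0, 0.003]
contact_force: [-1.7, 1.4, 6.9]
grip_width: 0.0325
gripper_force: 35.4
```

>>> step_arm --pt "0 0 0.8 0 0 0 25" --pt "0 0 1.5 0 0 0 25" --pt "0 0 1.5 0 0 0 25"

```text
clock: 21.6
tcp_pos: [0.603, -0.078, 0.1532]
orientation: [3.141, -0.0, 0.006]
contact_force: [-2.7, -0.1, 13.1]
grip_width: 0.0323
gripper_force: 35.8
```

>>> step_arm --pt "0 0 -1 0 0 0 30" --pt "0 0 -2 0 0 0 38" --pt "0 0 -2 0 0 0 46" --pt "0 0 -2 0 0 0 54" --pt "0 0 -10 0 0 0 60" --pt "0 0 -30 0 0 0 60" --pt "0 0 -60 0 0 0 60" --pt "-20 0 -70 0 0 0 60"

```text
clock: 22.4
tcp_pos: [0.5844, -0.0776, 0.2243]
orientation: [-3.141, -0.0, -0.01]
contact_force: [1.2, -0.5, 0.4]
grip_width: 0.06
gripper_force: 0.0
```

>>> step_arm --pt "-30 10 0 0 0 0 60" --pt "-60 30 0 0 0 0 60" --pt "-90 60 0 0 0 0 60" --pt "-110 100 0 0 0 0 60" --pt "-125 145 0 0 0 0 60" --pt "-125 180 0 0 0 0 60" --pt "-125 200 0 0 0 0 60" --pt "-125 200 0 0 0 0 60"

```text
clock: 23.2
tcp_pos: [0.4555, -0.2816, 0.2213]
orientation: [3.14, -0.009, 0.001]
contact_force: [-0.5, 0.3, -0.1]
grip_width: 0.0596
gripper_force: 0.0
```

```bash
python3 - <<'E'
from v import *
where((.4555,-.2755,.090)); print(r.get_obs()['joints'].round(2))
f=r.grab_frame('top'); P=cloud(f).reshape(-1,3); 
q=P[np.hypot(P[:,0]-.6,P[:,1]+.078)<.045]
d=q[(q[:,2]>.12)&(q[:,2]<.14)]; n=q[(q[:,2]>.145)]
print(len(d),cv2.minEnclosingCircle(d[:,:2].astype(np.float32)),np.median(d[:,2]))
I=f['image']; m=(I.max(2)<75).ravel(); k=m&(np.hypot(P[:,0]-.6,P[:,1]+.078)<.03)&(P[:,2]>.145); print('stopper',k.sum(),P[k].mean(0),np.percentile(P[k,2],[10,50,90]),cv2.minEnclosingCircle(P[k][:,:2].astype(np.float32)))
f=r.grab_frame('side')
cv2.imwrite('pics/s7.png',cv2.resize(f['image'][180:280,290:410,::-1],None,fx=5,fy=5))
E
```

```text
tcp [ 0.4555 -0.2816  0.2213] shift [-1.000e-01 -6.300e+00  1.313e+02] turn [ 0.001 -0.    -0.006] t 23.2
[ 0.64  0.27 -0.25  1.89  0.08  0.99 -1.21]
395 ((0.6034477353096008, -0.07765398919582367), 0.03539435192942619) 0.13095351154844806
stopper 82 [ 0.60174008 -0.07775433  0.16414823] [0.16212037 0.16412339 0.16628811] ((0.6013064384460449, -0.07740571349859238), 0.01484981644898653)
```

View pics/s7.png

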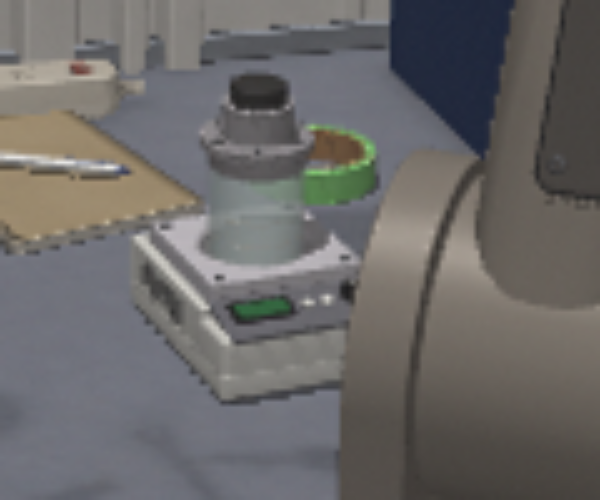

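>>> step_arm --pt "0 -6 40 0 0 0 60" --pt "0 -6 80 0 0 0 60" --pt "0 -6 105 0 0 0 60" --pt "0 -6 118 0 0 0 60" --pt "0 -6 125 0 0 0 60" --pt "0 -6 125 0 0 0 60" --pt "0 -6 125 0 0 0 60"

```text
clock: 24.0
tcp_pos: [0.4573, -0.2721, 0.0971]
orientation: [3.141, 0.0, 0.003]
contact_force: [-0.4, 0.7, 0.7]
grip_width: 0.0596
gripper_force: 0.0
```

```bash
python3 - <<'E'
from v import *
where((.4555,-.2755,.096)); print(r.get_obs()['contact_force'])
E
```

```text
tcp [ 0.4573 -0.2721  0.0971] shift [-1.8  3.4  1.1] turn [ 0.001 -0.002  0.   ] t 24.0
[-0.36551328  0.65095799  0.67166881]
```

>>> step_arm --pt "-1.8 3.4 1 0 0 0 60" --pt "-1.8 3.4 1 0 0 0 52" --pt "-1.8 3.4 1 0 0 0 46" --pt "-1.8 3.4 1 0 0 0 42" --pt "-1.8 3.4 1 0 0 0 35" --pt "-1.8 3.4 1 0 0 0 33" --pt "-1.8 3.4 1 0 0 0 33" --pt "-1.8 3.4 1 0 0 0 33" --grip_force 45

```text
clock: 24.8
tcp_pos: [0.4549, -0.2758, 0.0956]
orientation: [3.141, -0.001, 0.002]
contact_force: [-0.4, -1.1, 5.5]
grip_width: 0.0381
gripper_force: 45.1
```

```bash
python3 - <<'E'
from v import *
where((.4555,-.2755,.096)); print(r.get_obs()['contact_force'])
E
```

```text
tcp [ 0.4549 -0.2758  0.0956] shift [ 0.6 -0.3 -0.4] turn [ 0.001 -0.001 -0.   ] t 24.8
[-0.37026651 -1.05598292  5.53728048]
```

>>> step_arm --pt "0 0 -8 0 0 0 33" --pt "0 0 -30 0 0 0 33" --pt "0 0 -65 0 0 0 33" --pt "0 0 -100 0 0 0 33" --pt "0 0 -135 0 0 0 33" --pt "0 0 -150 0 0 0 33" --pt "0 0 -150 0 0 0 33"

```text
clock: 25.5
tcp_pos: [0.4556, -0.2758, 0.2476]
orientation: [3.139, -0.0, 0.007]
contact_force: [-0.2, -0.1, -2.5]
grip_width: 0.0379
gripper_force: 45.7
```

```bash
python3 - <<'E'
from v import *
where((.6297,.2572,.25)); print(r.get_obs()['contact_force'])
E
```

```text
tcp [ 0.4556 -0.2758  0.2476] shift [ 174.  -533.    -2.9] turn [ 0.002 -0.004 -0.   ] t 25.5
[-0.24249139 -0.10146585 -2.50050196]
```

>>> step_arm --pt "0 -20 0 0 0 0 33" --pt "5 -55 0 0 0 0 33" --pt "10 -95 0 0 0 0 33" --pt "10 -138 0 0 0 0 33" --pt "10 -181 0 0 0 0 33" --pt "15 -224 0 0 0 0 33" --pt "30 -266 0 0 0 0 33" --pt "50 -305 0 0 0 0 33"

```text
clock: 26.3
tcp_pos: [0.5031, 0.0313, 0.2435]
orientation: [3.141, 0.001, -0.004]
contact_force: [1.0, -0.8, -1.7]
grip_width: 0.038
gripper_force: 45.7
```

>>> step_arm --pt "22 -38 0 0 0 0 33" --pt "44 -76 0 0 0 0 33" --pt "66 -114 0 0 0 0 33" --pt "86 -150 0 0 0 0 33" --pt "104 -185 0 0 0 0 33" --pt "117 -212 0 0 0 0 33" --pt "123 -226 0 0 0 0 33" --pt "123 -226 0 0 0 0 33"

```text
clock: 27.1
tcp_pos: [0.6265, 0.2578, 0.2429]
orientation: [-3.141, -0.005, 0.005]
contact_force: [-0.1, -0.2, -2.1]
grip_width: 0.0381
gripper_force: 45.7
```

```bash
python3 - <<'E'
from v import *
where((.6297,.2572,.102)); print(r.get_obs()['joints'].round(2))
E
```

```text
tcp [0.6265 0.2578 0.2429] shift [  3.6   0.7 140.9] turn [-0.     0.003  0.003] t 27.1
[-0.14  0.52 -0.49  1.51  0.26  1.18 -2.25]
```

>>> step_arm --pt "3 0.7 30 0 0 0 33" --pt "3 0.7 60 0 0 0 33" --pt "3 0.7 85 0 0 0 33" --pt "3 0.7 96 0 0 0 33" --pt "3 0.7 100 0 0 0 33" --pt "3 0.7 100 0 0 0 33"

```text
clock: 27.7
tcp_pos: [0.6307, 0.2541, 0.1452]
orientation: [3.141, -0.002, 0.0]
contact_force: [0.5, 0.5, -1.5]
grip_width: 0.0378
gripper_force: 45.7
```

```bash
python3 - <<'E'
from v import *
where((.6295,.2572,.102)); print(r.get_obs()['contact_force'])
E
```

```text
tcp [0.6307 0.2541 0.1452] shift [-1.2 -3.1 43.2] turn [ 0.    -0.    -0.001] t 27.7
[ 0.52161928  0.48205178 -1.50417928]
```

>>> step_arm --pt "-1.2 -3 0 0 0 0 33" --pt "-1.2 -3 6 0 0 0 33" --pt "-1.2 -3 10 0 0 0 33" --pt "-1.2 -3 14 0 0 0 33" --pt "-1.2 -3 18 0 0 0 33" --pt "-1.2 -3 18 0 0 0 33"

```text
clock: 28.3
tcp_pos: [0.629, 0.2575, 0.126]
orientation: [3.141, -0.0, -0.002]
contact_force: [0.3, -0.4, -2.2]
grip_width: 0.0374
gripper_force: 45.7
```

```bash
python3 - <<'E'
from v import *
where((.6295,.2572,.102)); print(r.get_obs()['contact_force'])
E
```

```text
tcp [0.629  0.2575 0.126 ] shift [ 0.6  0.3 24. ] turn [ 0.001  0.001 -0.   ] t 28.3
[ 0.32260747 -0.44804202 -2.23784702]
```

Bottle is inside the cup with no contact; lower on.

>>> step_arm --pt "0 0 8 0 0 0 33" --pt "0 0 16 0 0 0 33" --pt "0 0 20 0 0 0 33" --pt "0 0 22 0 0 0 33" --pt "0 0 23 0 0 0 33" --pt "0 0 23 0 0 0 33"

```text
clock: 28.9
tcp_pos: [0.6294, 0.2579, 0.1039]
orientation: [-3.142, 0.0, -0.0]
contact_force: [0.2, 0.7, -1.6]
grip_width: 0.0379
gripper_force: 45.7
```

>>> step_arm --pt "0 0 0.7 0 0 0 33" --pt "0 0 1.4 0 0 0 33" --pt "0 0 2 0 0 0 33" --pt "0 0 2 0 0 0 33"

```text
clock: 29.3
tcp_pos: [0.6293, 0.2578, 0.1019]
orientation: [3.142, -0.0, -0.0]
contact_force: [-0.8, 0.1, -1.4]
grip_width: 0.0384
gripper_force: 45.7
```

>>> step_arm --pt "0 0 0.7 0 0 0 33" --pt "0 0 1.4 0 0 0 33" --pt "0 0 1.4 0 0 0 33"

```text
clock: 29.6
tcp_pos: [0.6301, 0.2578, 0.1017]
orientation: [-3.141, 0.001, -0.002]
contact_force: [-1.8, -1.6, 5.1]
grip_width: 0.0383
gripper_force: 46.3
```

On the floor. Release, retreat, go to the short bottle.

>>> step_arm --pt "0 0 -0.5 0 0 0 39" --pt "0 0 -0.5 0 0 0 43" --pt "0 0 -0.5 0 0 0 50" --pt "0 0 -0.5 0 0 0 58" --pt "0 0 -3 0 0 0 60" --pt "0 0 -20 0 0 0 60" --pt "0 0 -60 0 0 0 60" --pt "-10 10 -105 0 0 0 60"

```text
clock: 30.4
tcp_pos: [0.6191, 0.2489, 0.2067]
orientation: [-3.141, -0.002, 0.002]
contact_force: [0.8, -0.9, 1.4]
grip_width: 0.0598
gripper_force: 0.0
```

>>> step_arm --pt "-25 38 -5 0 0 0 60" --pt "-50 80 -5 0 0 0 60" --pt "-75 120 -5 0 0 0 60" --pt "-100 160 -5 0 0 0 60" --pt "-125 200 -5 0 0 0 60" --pt "-145 240 -5 0 0 0 60" --pt "-165 280 -5 0 0 0 60" --pt "-185 310 -5 0 0 0 60"

```text
clock: 31.2
tcp_pos: [0.4336, -0.0644, 0.2119]
orientation: [3.141, -0.003, 0.003]
contact_force: [0.3, -0.5, -0.7]
grip_width: 0.0601
gripper_force: 0.0
```

```bash
python3 - <<'E'
from v import *
where((.4306,-.106,.082)); print(r.get_obs()['joints'].round(2))
f=r.grab_frame('top'); I=f['image']; P=cloud(f)
H,S,V=cv2.split(cv2.cvtColor(I,cv2.COLOR_RGB2HSV)); m=(S>150)&(H<20)&(np.hypot(P[:,:,0]-.63,P[:,:,1]-.257)<.05)
q=P[m]; print('cap in cup',len(q),q.mean(0),np.median(q[:,2])); A=np.c_[q[:,:2]-q[:,:2].mean(0),np.ones(len(q))]; print(np.linalg.lstsq(A,q[:,2],rcond=None)[0])
m=(S>120)&(H>95)&(H<130)&(np.hypot(P[:,:,0]-.43,P[:,:,1]+.106)<.04); print('short',m.sum(),P[m].mean(0) if m.any() else '')
E
```

```text
tcp [ 0.4336 -0.0644  0.2119] shift [ -3.2  41.5 129.9] turn [ 0.001 -0.002 -0.002] t 31.2
[ 0.42  0.14 -0.45  2.09  0.08  0.93 -1.64]
cap in cup 185 [0.62975318 0.25527449 0.12034369] 0.12035254869933935
[0.01009344 0.01058709 0.12034369]
short 0
```

>>> step_arm --pt "-3 20 20 0 0 0 60" --pt "-3 38 50 0 0 0 60" --pt "-3 41.5 85 0 0 0 60" --pt "-3 41.5 110 0 0 0 60" --pt "-3 41.5 122 0 0 0 60" --pt "-3 41.5 129 0 0 0 60" --pt "-3 41.5 129 0 0 0 60" --pt "-3 41.5 129 0 0 0 60"

```text
clock: 32.05
tcp_pos: [0.4322, -0.1035, 0.0825]
orientation: [3.141, 0.0, 0.003]
contact_force: [-0.1, -0.0, -0.6]
grip_width: 0.06
gripper_force: 0.0
```

```bash
python3 - <<'E'
from v import *
where((.4306,-.106,.082)); print(r.get_obs()['contact_force'])
E
```

```text
tcp [ 0.4322 -0.1035  0.0825] shift [-1.6  2.5  0.5] turn [ 0.    -0.002  0.   ] t 32.05
[-0.0551296  -0.04895056 -0.61536682]
```

>>> step_arm --pt "-1.6 2.5 0.5 0 0 0 55" --pt "-1.6 2.5 0.5 0 0 0 48" --pt "-1.6 2.5 0.5 0 0 0 41" --pt "-1.6 2.5 0.5 0 0 0 37" --pt "-1.6 2.5 0.5 0 0 0 30" --pt "-1.6 2.5 0.5 0 0 0 28" --pt "-1.6 2.5 0.5 0 0 0 28" --pt "-1.6 2.5 0.5 0 0 0 28" --grip_force 45

```text
clock: 32.85
tcp_pos: [0.4304, -0.1066, 0.0815]
orientation: [3.141, -0.001, 0.002]
contact_force: [-1.2, -2.1, 5.9]
grip_width: 0.0339
gripper_force: 44.7
```

>>> step_arm --pt "0 0 -8 0 0 0 28" --pt "0 0 -30 0 0 0 28" --pt "0 0 -65 0 0 0 28" --pt "0 0 -100 0 0 0 28" --pt "0 0 -135 0 0 0 28" --pt "0 0 -150 0 0 0 28" --pt "0 0 -150 0 0 0 28"

```text
clock: 33.55
tcp_pos: [0.4308, -0.106, 0.2333]
orientation: [3.141, -0.0, 0.007]
contact_force: [-0.1, 0.2, -1.1]
grip_width: 0.034
gripper_force: 45.2
```

```bash
python3 - <<'E'
from v import *
where((.6074,.1591,.24)); print(r.get_obs()['contact_force'])
E
```

```text
tcp [ 0.4308 -0.106   0.2333] shift [ 176.6 -265.2   -6.2] turn [ 0.001 -0.004 -0.   ] t 33.55
[-0.13019986  0.19383627 -1.12775907]
```

>>> step_arm --pt "5 -20 0 0 0 0 28" --pt "20 -58 0 0 0 0 28" --pt "45 -95 0 0 0 0 28" --pt "70 -130 0 0 0 0 28" --pt "95 -165 0 0 0 0 28" --pt "120 -200 0 0 0 0 28" --pt "145 -230 0 0 0 0 28" --pt "165 -252 0 0 0 0 28"

```text
clock: 34.35
tcp_pos: [0.5945, 0.1485, 0.2289]
orientation: [-3.141, -0.004, 0.005]
contact_force: [-0.1, 0.1, -1.9]
grip_width: 0.0342
gripper_force: 45.2
```

>>> step_arm --pt "8 -10 0 0 0 0 28" --pt "11 -13 0 0 0 0 28" --pt "11 -13 0 0 0 0 28" --pt "11 -13 25 0 0 0 28" --pt "11 -13 50 0 0 0 28" --pt "11 -13 50 0 0 0 28"

```text
clock: 34.95
tcp_pos: [0.6028, 0.1557, 0.1776]
orientation: [3.138, -0.003, -0.011]
contact_force: [-0.2, -0.5, -1.6]
grip_width: 0.0342
gripper_force: 45.4
```

```bash
python3 - <<'E'
from v import *
where((.6074,.1591,.088)); print(r.get_obs()['contact_force'])
E
```

```text
tcp [0.6028 0.1557 0.1776] shift [ 5.2 -3.7 89.5] turn [ 0.003  0.007 -0.002] t 34.95
[-0.20731408 -0.54104788 -1.63451604]
```

>>> step_arm --pt "4 -3 10 0 0 0 28" --pt "4 -3 25 0 0 0 28" --pt "4 -3 38 0 0 0 28" --pt "4 -3 42 0 0 0 28" --pt "4 -3 42 0 0 0 28" --pt "4 -3 42 0 0 0 28"

```text
clock: 35.55
tcp_pos: [0.61, 0.162, 0.1393]
orientation: [-3.141, 0.0, -0.001]
contact_force: [0.1, 0.6, -1.8]
grip_width: 0.034
gripper_force: 45.4
```

```bash
python3 - <<'E'
from v import *
where((.6074,.1591,.088)); print(r.get_obs()['contact_force'])
E
```

```text
tcp [0.61   0.162  0.1393] shift [-2.6  2.9 51.3] turn [-0. -0. -0.] t 35.55
[ 0.10382247  0.55903546 -1.76789247]
```

>>> step_arm --pt "-2.6 2.9 4 0 0 0 28" --pt "-2.6 2.9 10 0 0 0 28" --pt "-2.6 2.9 16 0 0 0 28" --pt "-2.6 2.9 22 0 0 0 28" --pt "-2.6 2.9 26 0 0 0 28" --pt "-2.6 2.9 26 0 0 0 28"

```text
clock: 36.15
tcp_pos: [0.6067, 0.1588, 0.1121]
orientation: [3.141, -0.0, -0.002]
contact_force: [0.0, 0.2, -2.6]
grip_width: 0.0338
gripper_force: 45.4
```

```bash
python3 - <<'E'
from v import *
where((.6074,.1591,.088)); print(r.get_obs()['contact_force'])
E
```

```text
tcp [0.6067 0.1588 0.1121] shift [ 0.8 -0.3 24.1] turn [ 0.     0.001 -0.   ] t 36.15
[ 0.04345382  0.17460002 -2.63085433]
```

>>> step_arm --pt "0.5 0 8 0 0 0 28" --pt "0.5 0 16 0 0 0 28" --pt "0.5 0 20 0 0 0 28" --pt "0.5 0 22 0 0 0 28" --pt "0.5 0 23 0 0 0 28" --pt "0.5 0 24 0 0 0 28" --pt "0.5 0 24 0 0 0 28"

```text
clock: 36.85
tcp_pos: [0.6077, 0.159, 0.0891]
orientation: [-3.142, 0.0, -0.0]
contact_force: [-0.4, -0.4, -2.7]
grip_width: 0.0339
gripper_force: 45.4
```

>>> step_arm --pt "0 0 0.7 0 0 0 28" --pt "0 0 1.4 0 0 0 28" --pt "0 0 1.4 0 0 0 28"

```text
clock: 37.15
tcp_pos: [0.6078, 0.159, 0.0878]
orientation: [-3.142, 0.0, -0.001]
contact_force: [-0.3, -1.0, -0.8]
grip_width: 0.0341
gripper_force: 45.4
```

>>> step_arm --pt "0 0 0.7 0 0 0 28" --pt "0 0 1.3 0 0 0 28" --pt "0 0 1.3 0 0 0 28"

```text
clock: 37.45
tcp_pos: [0.6087, 0.1589, 0.0876]
orientation: [-3.142, 0.001, -0.004]
contact_force: [-0.9, -1.5, 6.6]
grip_width: 0.0341
gripper_force: 46.0
```

>>> step_arm --pt "0 0 -0.5 0 0 0 35" --pt "0 0 -0.5 0 0 0 39" --pt "0 0 -0.5 0 0 0 46" --pt "0 0 -0.5 0 0 0 54" --pt "0 0 -3 0 0 0 55" --pt "0 0 -20 0 0 0 55" --pt "0 0 -60 0 0 0 55" --pt "-10 0 -105 0 0 0 55"

```text
clock: 38.25
tcp_pos: [0.5977, 0.1586, 0.1926]
orientation: [-3.142, 0.001, 0.002]
contact_force: [0.4, -0.3, 0.6]
grip_width: 0.0552
gripper_force: 0.0
```

>>> step_arm --pt "-30 20 -20 0 0 0 55" --pt "-60 50 -30 0 0 0 55" --pt "-95 80 -30 0 0 0 55" --pt "-120 110 -30 0 0 0 55" --pt "-130 130 -30 0 0 0 55" --pt "-130 130 -30 0 0 0 55"

```text
clock: 38.85
tcp_pos: [0.4663, 0.0258, 0.2225]
orientation: [3.139, -0.007, 0.001]
contact_force: [-0.4, 0.4, 0.6]
grip_width: 0.055
gripper_force: 0.0
```

```bash
python3 - <<'E'
from v import *
f=r.grab_frame('top'); I=f['image']; P=cloud(f)
H,S,V=cv2.split(cv2.cvtColor(I,cv2.COLOR_RGB2HSV))
for n,m in(('tall',(S>150)&(H<20)&(np.hypot(P[:,:,0]-.63,P[:,:,1]-.257)<.05)),('short',(S>120)&(H>95)&(H<130)&(np.hypot(P[:,:,0]-.607,P[:,:,1]-.159)<.04)),('vial',(S>150)&(H<20)&(np.hypot(P[:,:,0]-.762,P[:,:,1]-.0748)<.04)),('stopper',(V<75)&(np.hypot(P[:,:,0]-.601,P[:,:,1]+.078)<.03)&(P[:,:,2]>.14))):
    q=P[m]; print(n,len(q),q.mean(0).round(4) if len(q) else '')
g=r.grab_frame('side'); cv2.imwrite('pics/s8.png',cv2.resize(g['image'][160:320,150:400,::-1],None,fx=3.2,fy=3.2)[:600])
E
```

```text
tall 187 [0.6296 0.2552 0.1204]
short 146 [0.6085 0.159  0.1055]
vial 45 [0.7621 0.0746 0.0621]
stopper 124 [ 0.6011 -0.077   0.1639]
```

View pics/s8.png

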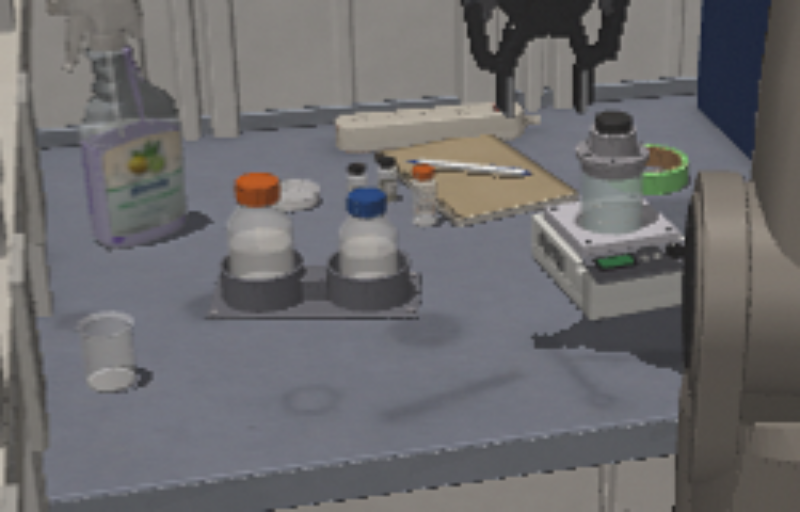

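```bash
python3 -c "
from bench import r
print(r.hand_in())"
```

```text
the job is handed in; nothing more can be done
None
```

The culture station is set up and handed in at about 39 s: the vessel, lid and stopper are seated in the heater, the tall bottle is in the left cup and the short bottle in the right, all upright in the final pictures, and I moved none of the bystanders.

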